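# Book out the long cordless handset at the hotel front desk

## Task

Book out the long cordless handset: wake the scanner gun on its stand by squeezing its trigger fully against the grip and letting it spring back. Then draw the longer of the two handsets up out of its charging cradle, tilt it about halfway over (45 degrees from upright) with the label on its foot turned towards the scanner's window, and hold that foot straight in front of the window, level with it and about 100 mm away. Finish while holding it there, raised and still, in the gripper, with the trigger left released and everything else on the desk left where it was.

Things in the scene. Friction and masses are not known exactly. Their poses are not given: they have to be found in the camera images.
- scanner: Grey scanner gun fixed on its side on a stand, 150 x 120 x 12 mm foot plate. Origin: under the plate's centre. In its frame (mm): barrel along x from -66 to 61, up to 64 wide in y, z 70 to 140; the window looks along -x. The hand grip, 28 thick (x), 32 high, sticks out level to +y as far as y = 136, its middle at x = 25, z = 105; only the foot plate lies below.
- scanner_window (a point): Middle of the scanner's window at (-66, 0, 105) mm in the scanner's frame, axes as the scanner's: it looks along its -x.
- scanner_grip (a point): Point inside the hand grip, on its middle line, at (25, 70, 105) mm in the scanner's frame, facing the trigger pad.
- trigger (a joint): Black blade 8 mm thick, 24 high, 55 long, on the grip's window side, 15 mm gap; hinged about the vertical at its barrel end, (-8, 30, 105) mm in the scanner frame. 0 rad = released, 0.25 = stop, fully squeezed; springs back; 4 to 7 N at the pad. From above, one finger goes before the blade, one behind the grip: 51 mm over both at the pad, 41 squeezed.
- trigger_pad (a point): Middle of the trigger's front face (away from the grip), 40 mm from the hinge: where to press, towards the scanner's +x. At (-12, 70, 105) mm in the scanner's frame when released; moves with the trigger.
- handset: The longer cordless handset: light grey bar 28 mm thick (x), 48 wide (y), 150 long (z), 0.11 to 0.2 kg, keypad and screen on its -x face, white label on its foot (underside). Origin: centre of the foot; z runs to the earpiece end. It starts upright with its foot in the cradle, 115 mm showing above it; grip it across the 28 mm.
- cradle: Black charging cradle of the long handset, fixed: 64 x 84 x 45 mm block with a 35 mm deep pocket, 1.5 to 2 mm clear all round. Origin: centre of its underside; the handset stands on the pocket floor 10 mm above it, axes alike.
- short_handset: Bystander: a shorter handset, 28 x 48 x 105 mm, in an equal cradle, 70 mm of it showing. Origin: centre of its foot.
- bell: Bystander: brass counter bell, 84 mm across, 53 mm high. Origin under its centre.
- mug: Bystander: white mug, 90 mm high. Origin under its centre.
- stapler: Bystander: black stapler, 130 x 34 x 45 mm, long in its x. Origin under its centre.
- stamp: Bystander: wooden hand stamp, 44 mm across, 72 mm high. Origin under its centre.
- card_box: Bystander: open wooden card box 75 x 105 x 40 mm. Origin under its centre.
Not all that is in view belongs to the job. Leave any pink or yellow look-alike of the handset alone.

How it is judged (in metres and radians):
On the way, in this order (a step that is already met when the one before it is completed fails the run):
1. the trigger is squeezed fully (at least 0.2 of 0.25 rad) with the handset still in its cradle (value of joint trigger above 0.2 rad and distance of handset from where it was at the start of the episode below 0.02 m), for 0.1 s.
2. the trigger is let go and has sprung back, with the handset still in its cradle (value of joint trigger below 0.04 rad and distance of handset from where it was at the start of the episode below 0.02 m), for 0.1 s.
3. the handset is drawn out of its cradle in the gripper, clear of it (height (world z) of handset above 0.055 m and contact force between handset and the fingers above 1 N and contact force between handset and cradle below 0.2 N), for 0.2 s.
At the end, for the whole second after the job is handed in: Long handset held still by the gripper alone, tilted 27 to 63 degrees, foot facing the window (within 65 degrees of the barrel line), foot centre 45 to 160 mm ahead of the window, within 45 mm sideways and in height; trigger released; bystanders moved under 30 mm (contact force between handset and the fingers above 1 N and angle between handset's own z axis and vertical between 0.47 and 1.1 rad and angle between the z axis of handset and the x axis of scanner, either way round below 1.13 rad and z of scanner_window in the frame of handset below -0.02 m and x of handset in the frame of scanner_window between -0.16 and -0.045 m and y of handset in the frame of scanner_window between -0.045 and 0.045 m and z of handset in the frame of scanner_window between -0.045 and 0.05 m and contact force between handset and scanner below 0.2 N and contact force between handset and cradle below 0.2 N and contact force between handset and short_handset below 0.2 N and contact force between handset and bell below 0.2 N and contact force between handset and mug below 0.2 N and contact force between handset and stapler below 0.2 N and contact force between handset and stamp below 0.2 N and contact force between handset and card_box below 0.2 N and linear speed of handset below 0.03 m/s and value of joint trigger below 0.04 rad and distance of each of short_handset, bell, mug, stapler, stamp, card_box from where it was at the start of the episode below 0.03 m); the arm keeps its last pose, push and grip.
It fails at once if a bystander on the desk is moved more than 30 mm or knocked over (distance of any of short_handset, bell, mug, stapler, stamp, card_box from where it was at the start of the episode above 0.03 m or angle between any of short_handset, bell, mug, stapler, stamp, card_box's own z axis and vertical above 0.5 rad).
It also fails if it takes over 48 s, if anything falls off the work surface, if the arm or the gripper's body presses on something with over 40 N, if the wrist force passes 120 N, or if a joint passes its speed limit or range.

## Robot

A 6-joint arm with a two-finger parallel gripper is mounted at the origin on the work surface. World frame = base frame: x ahead of the robot, y to its left, z up, the work surface at z = 0. Lengths are in mm, angles in rad, forces in N, time in s.
With the tool pointing down it reaches from about 400 to 925 mm from the base axis. Payload 12.5 kg.
Tool frame: the origin (TCP) lies midway between the tips of the shut fingers; the grasp point (between the pads) lies 19 mm behind it (env.pinch_z is the z of the grasp point in the tool frame, in mm); z points along the fingers, y is the line along which they close (so a half turn about z gives the same grasp; the last joint's range is limited). The gripper opens to 95 mm and grips with 3 to 60 N. Pads are 20 mm wide; open, the fingers measure 119 mm over their backs; the gripper's body (75 mm by 180 mm) begins 59 mm behind the grasp point.
Start: joints at [-1.278, 0.491, 1.559, -0, 1.092, -0.106], TCP at [242.719, -575.964, 214.661] pointing down, gripper open.
Joint ranges: [-3.1, 3.1], [-0.84, 2.19], [0.05, 2.79], [-1.13, 4.28], [0.06, 2.93], [-2.69, 2.69]. Speed limits (rad/s): [2.22, 2.22, 2.79, 3.14, 3.14, 3.14].

## Interface

Orientations are given as [roll, pitch, yaw] about the fixed x, y, z axes, in that order (R = Rz(yaw) Ry(pitch) Rx(roll)).
In Python, from cell import env, eyes gives the robot as it stands.
- The arm moves only by the shell command python3 -m inch 'ROWS'. ROWS is JSON, a list of rows, each a list of 3 entries, a list of its own where there are three numbers: the shift along the tool's x, y, z in units of 60 mm (1.0 is 60 mm), then the turn about the tool's z in units of 5 degrees (1.0 is 5 degrees), then the closure, from -1 (fully open) to 1 (shut). In form: [[[tx, ty, tz], turn, claw], ...]. A call has exactly 10 rows; each row shifts and turns the commanded pose from where the row before left it, along the tool's axes as they then stand; what a row does not reach is not made up. A row lasts 1/8 s, in which the tool goes at most 62.5 mm and 10.7 degrees, less where a joint would pass 70% of its speed; a pose out of reach is approached as far as the arm can. A call is refused whole if a number of a shift passes 1 or a number of a turn 1, either way. A call with a gripper value outside its range is refused whole. The fingers move at their own pace and stop on an object; the grip force is fixed at half the most. Time passes only in rows, so rows that do not move let the fingers close, or fill a call up. It gives the time, the measured TCP pose, the force, the opening and the grip force at its end, in the units of the state.
- env.state(): the state, without advancing time (a new reading comes with each control period).
- eyes.read_camera(name): name is "scene" or "top" or "wrist"; returns a dict with "pixels" (480x640x3 uint8, red, green, blue), "fx", "fy", "cx", "cy" (pixels), "distortion" ([k1, k2, p1, p2, k3] as OpenCV has them; the pictures are not rectified), "extrinsics" (4x4, takes a point from world to camera coordinates). Camera axes: x right, y down, z forward; pixel columns grow to the right and rows downward; lengths in mm; the calibration is good to about 2 mm. A picture is of the moment at which its call begins. There is no depth.
- env.job_done(): hands the job in; it is judged then, once.
Trained networks look in a picture, given as the dict that the camera call returned (one of the last four; its "shot" number tells which), for a name from the list of things; names that differ only in an ending like _2 or _b are one class to them, and where a whole thing is asked for, a point or a joint stands for the part that bears it (a point fixed in the world has none). Each returns a list of dicts, best first, with "score" (0 to 1); they miss things now and then, are a little off and sometimes report something else, mostly with a low value. They report only what shows in the picture. A call takes as long as a camera call. They do not tell look-alikes from the thing itself.
- eyes.boxes_of(name, picture): "centre" ([row, column] in pixels, amid what is visible of it).
- eyes.cut_out(name, picture): "mask" (480x640 bool, what is visible of it) and "centre" ([row, column] in pixels, amid what is visible of it).
- eyes.spot_point(name, picture): "centre" ([row, column] in pixels: a listed point, or the origin of a listed thing).
The state is a dict: "t": time; "joints": joint angles; "qvel": joint speeds; "tau": joint torques, N m; "eef_pos": TCP position; "tcp_rot": TCP orientation; "ft_force": force on the tool from outside, world axes, zero at the start; "moment": the same for the moment, N m; "opening": opening from 0.0 (shut) to 1.0 (fully open); "grip_force": force on a finger pad.
Only numpy, scipy, OpenCV 4.12 (cv2) and the standard library are available. Lean on these libraries where they do the work, as an engineer would, in place of code of your own. Each camera call takes 0.05 s, during which the arm holds its last target. There are 200 camera calls.

## Working session

There is one attempt and no reset: what is moved stays moved. The work goes in short steps, Python scripts to look and compute and a shell command to move; the robot and the scene stay as the last step left them, time stands still between calls to the robot, and variables do not carry over. Pictures are saved under pics/ and viewed, at most 10 in all, crops included, and the job is handed in when it is done.

```bash
ls; mkdir -p pics; cat > h.py <<'E'
import numpy as np, cv2
from cell import env, eyes
def save(n,p): cv2.imwrite(f'pics/{n}.png',p['pixels'][:,:,::-1])
def ray(p,rc):
    K=np.array([[p['fx'],0,p['cx']],[0,p['fy'],p['cy']],[0,0,1.]])
    u=cv2.undistortPoints(np.array([[[rc[1],rc[0]]]],float),K,np.array(p['distortion'],float))[0,0]
    E=np.array(p['extrinsics']);R,t=E[:3,:3],E[:3,3]
    d=R.T@np.array([u[0],u[1],1]);return -R.T@t,d/np.linalg.norm(d)
def atz(p,rc,z):
    o,d=ray(p,rc);return o+d*(z-o[2])/d[2]
def tri(obs):
    A=np.zeros((3,3));b=np.zeros(3)
    for p,rc in obs:
        o,d=ray(p,rc);M=np.eye(3)-np.outer(d,d);A+=M;b+=M@o
    x=np.linalg.solve(A,b)
    return x,[round(float(np.linalg.norm((np.eye(3)-np.outer(ray(p,rc)[1],ray(p,rc)[1]))@(x-ray(p,rc)[0]))),1) for p,rc in obs]
def proj(p,X):
    E=np.array(p['extrinsics']);K=np.array([[p['fx'],0,p['cx']],[0,p['fy'],p['cy']],[0,0,1.]])
    r,_=cv2.Rodrigues(E[:3,:3]);return cv2.projectPoints(np.array(X,float).reshape(-1,1,3),r,E[:3,3],K,np.array(p['distortion'],float))[0][:,0]
E
python3 - <<'E'
from h import *
np.set_printoptions(precision=1,suppress=True)
P={n:eyes.read_camera(n) for n in('scene','top','wrist')}
for n,p in P.items():
    save(n+'0',p); print(n,ray(p,[240,320]))
    for k in ['scanner','scanner_window','scanner_grip','trigger','trigger_pad','handset','cradle','short_handset','bell','mug','stapler','stamp','card_box']:
        print(n,k,[(np.round(d['centre']).tolist(),round(d['score'],2)) for d in eyes.spot_point(k,p)][:4])
print(env.state()); print(env.pinch_z)
E
```

```text
pics
scene (array([1113.8,   52.4, 1008.1]), array([-0.5, -0. , -0.8]))
scene scanner [([289.0, 435.0], 0.82), ([214.0, 263.0], 0.32)]
scene scanner_window [([243.0, 410.0], 0.68)]
scene scanner_grip []Traceback (most recent call last):
  File "<stdin>", line 7, in <module>
ValueError: it knows: bell, card_box, cradle, handset, mug, scanner, scanner_grip, scanner_window, short_handset, stamp, stapler, trigger_pad
```

```bash

python3 - <<'E'
from h import *
np.set_printoptions(precision=1,suppress=True)
P={n:eyes.read_camera(n) for n in('scene','top','wrist')}
for n,p in P.items():
    save(n+'0',p); print(n,ray(p,[240,320]))
    for k in ['scanner','scanner_window','scanner_grip','trigger_pad','handset','cradle','short_handset','bell','mug','stapler','stamp','card_box']:
        print(n,k,[(np.round(d['centre']).tolist(),round(d['score'],2)) for d in eyes.spot_point(k,p)][:4])
print(env.state()); print(env.pinch_z)
E
```

```text
scene (array([1113.8,   52.4, 1008.1]), array([-0.5, -0. , -0.8]))
scene scanner [([288.0, 436.0], 0.89)]
scene scanner_window [([244.0, 417.0], 0.66)]
scene scanner_grip [([238.0, 473.0], 0.82), ([228.0, 455.0], 0.35)]
scene trigger_pad [([230.0, 450.0], 0.68)]
scene handset [([280.0, 232.0], 0.9), ([340.0, 263.0], 0.86), ([194.0, 314.0], 0.61), ([286.0, 282.0], 0.58)]
scene cradle [([284.0, 283.0], 0.61)]
scene short_handset [([284.0, 282.0], 0.71), ([247.0, 166.0], 0.68)]
scene bell [([342.0, 322.0], 0.62), ([289.0, 436.0], 0.28)]
scene mug [([345.0, 184.0], 0.65)]
scene stapler [([216.0, 264.0], 0.55)]
scene stamp [([209.0, 387.0], 0.87), ([288.0, 437.0], 0.23)]
scene card_box []
top (array([ 443.7,  -10.8, 1458.3]), array([ 0.1,  0. , -1. ]))
top scanner [([236.0, 236.0], 0.89)]
top scanner_window [([240.0, 260.0], 0.94)]
top scanner_grip [([252.0, 208.0], 0.62), ([298.0, 385.0], 0.35), ([260.0, 226.0], 0.17)]
top trigger_pad [([260.0, 226.0], 0.55)]
top handset [([321.0, 345.0], 0.9), ([229.0, 407.0], 0.8), ([178.0, 377.0], 0.79), ([227.0, 362.0], 0.62)]
top cradle [([231.0, 36
[... 220 characters left out ...]
op card_box [([154.0, 284.0], 0.77)]
wrist (array([ 314.8, -544.6,  384.9]), array([-0.3, -0.1, -1. ]))
wrist scanner []
wrist scanner_window []
wrist scanner_grip []
wrist trigger_pad []
wrist handset []
wrist cradle []
wrist short_handset []
wrist bell []
wrist mug []
wrist stapler []
wrist stamp []
wrist card_box []
{'t': 2.25, 'joints': array([-1.3,  0.5,  1.6, -0. ,  1.1, -0.1]), 'qvel': array([-0.,  0., -0., -0., -0., -0.]), 'tau': array([ -0. , -61.2, -25.8,   0.1,   0. ,  -0. ]), 'eef_pos': array([ 242.7, -576. ,  214.7]), 'tcp_rot': array([3.1, 0. , 0.4]), 'ft_force': array([ 0.6, -0. ,  0. ]), 'moment': array([-0., -0., -0.]), 'grip_force': 0.0, 'opening': 0.9967049575145732}
-18.8
```

View pics/scene0.png

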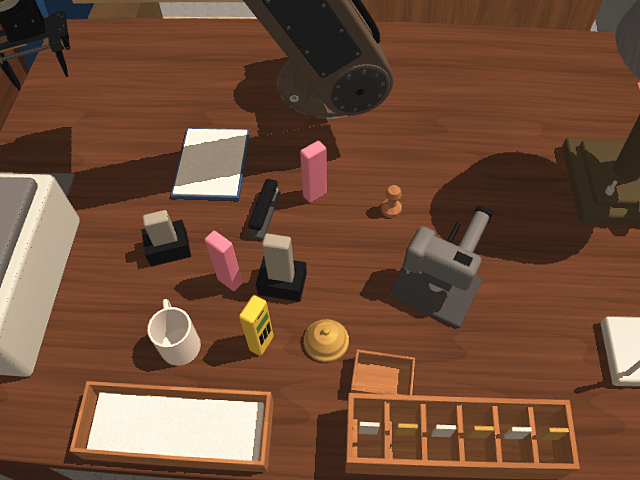

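View pics/top0.png

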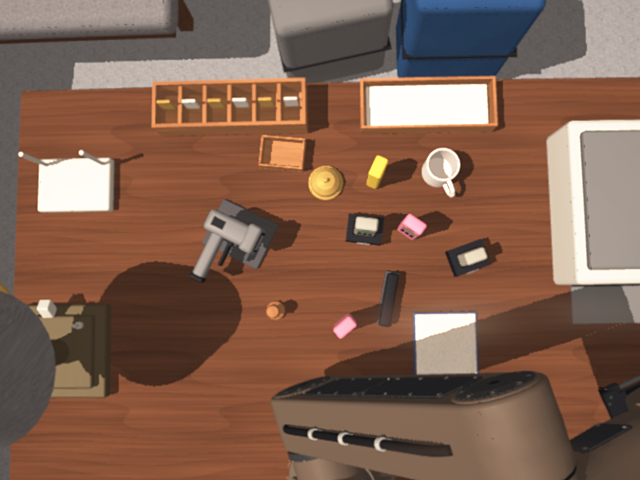

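The grey long handset shows at scene (258,279) and top (227,366). It could be confused with the short handset at scene (228,158) / top (257,472), the pinks at scene (172,314) and (262,222), or the yellow one at scene (325,258). I choose the tall grey one in its cradle at scene (258,279). The scanner is at top (236,236), with its grip pointing down-left.

```bash

python3 - <<'E'
from h import *
np.set_printoptions(precision=1,suppress=True)
s=eyes.read_camera('scene');t=eyes.read_camera('top')
print('fx',s['fx'],t['fx'])
g=lambda k,p,i=0:eyes.spot_point(k,p)[i]['centre']
for k in ['scanner','scanner_window','scanner_grip','trigger_pad','cradle']:
    try:
        a,b=g(k,s),g(k,t);print(k,tri([(s,a),(t,b)]), 'top@', atz(t,b,0 if k in('scanner','cradle') else 105),'scene@',atz(s,a,0 if k in('scanner','cradle') else 105))
    except IndexError: print(k,'none')
for k,c,z in [('cradle',0,45),('scanner',0,105),('handset',0,160)]:
    for d in eyes.cut_out(k,t)[:4]:
        cn,_=cv2.findContours(d['mask'].astype(np.uint8),cv2.RETR_EXTERNAL,cv2.CHAIN_APPROX_NONE)
        c=max(cn,key=cv2.contourArea)[:,0,::-1]
        w=np.array([atz(t,q,z)[:2] for q in c],np.float32)
        print(k,round(d['score'],2),np.round(d['centre']),cv2.minAreaRect(w))
for k in ['bell','mug','stapler','stamp','card_box','short_handset']:
    for d in eyes.spot_point(k,t)[:1]: print(k,atz(t,d['centre'],0))
im=t['pixels'][:,:,::-1]
a=cv2.resize(im[160:300,180:290],None,fx=3.6,fy=3.6,interpolation=cv2.INTER_CUBIC);b=cv2.resize(im[160:300,300:410],None,fx=3.6,fy=3.6,interpolation=cv2.INTER_CUBIC)
cv2.imwrite('pics/crop1.png',np.hstack([a,b]))
E
```

```text
fx 581.1216895472357 606.0301574548771
scanner none
scanner_window (array([547.7, 180.8, 112.6]), [2.2, 2.2]) top@ [548.3 179.7 105. ] scene@ [542.7 184.2 105. ]
scanner_grip (array([531. , 288.6, 108.2]), [0.5, 0.5]) top@ [531.3 289.8 105. ] scene@ [529.  288.9 105. ]
trigger_pad (array([503. , 255.6, 103.6]), [2.1, 2.1]) top@ [502.8 253.2 105. ] scene@ [503.7 257.4 105. ]
cradle (array([602.7, 108.9, 233.1]), [173.8, 173.8]) top@ [533.5 316.2   0. ] scene@ [579.4 -63.5   0. ]
scanner 0.67 [239. 231.] ((532.5294189453125, 242.81802368164062), (154.66375732421875, 194.3302001953125), 64.54315185546875)
handset 0.91 [323. 344.] ((360.6576232910156, -11.713275909423828), (31.32198143005371, 46.43707275390625), 43.91629409790039)
handset 0.75 [225. 362.] ((571.5947265625, -62.25141143798828), (50.042022705078125, 39.14539337158203), 83.27639770507812)
handset 0.73 [173. 376.] ((690.4935913085938, -86.64729309082031), (32.03669357299805, 72.77454376220703), 62.61170959472656)
handset 0.61 [227. 409.] ((568.37060546875, -160.29078674316406), (47.404640197753906, 43.21880340576172), 53.74634552001953)
bell [699.6  29.9   0. ]
mug [ 716.2 -237.     0. ]
stapler [ 404.2 -118.7    0. ]
stamp [385.9 155.    0. ]
card_box [773.5 126.6   0. ]
short_handset [ 513. -305.    0.]
```

View pics/crop1.png

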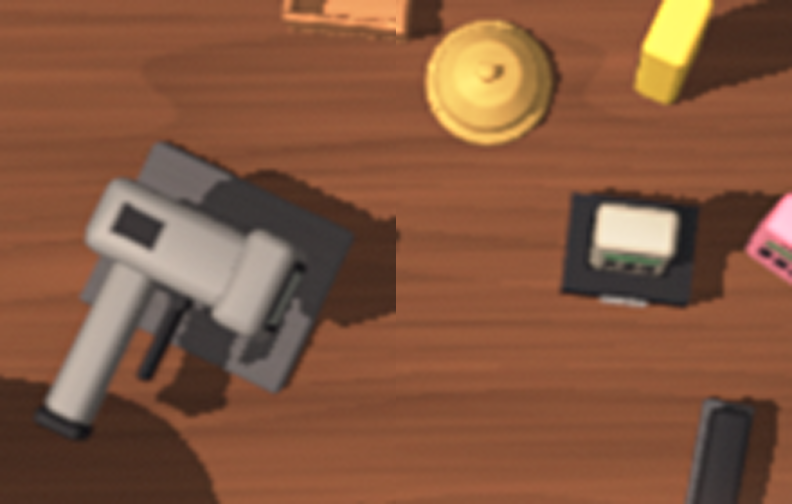

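The crop shows the scanner with its window facing right/down and the trigger blade at crop (165,340). The long grey handset is in the cradle with its keypad towards the robot, at crop (635,235), so the choice is confirmed. The pose fits come next.

```bash

python3 - <<'E'
from h import *
np.set_printoptions(precision=1,suppress=True)
t=eyes.read_camera('top')
f=lambda u,v,c0:[160+v/3.6-.5,c0+u/3.6-.5]
pc=np.array([atz(t,f(*q,180),12)[:2] for q in [(160,143),(353,237),(280,392)]])
print('plate',pc,np.linalg.norm(pc[1]-pc[0]),np.linalg.norm(pc[2]-pc[1]),'centre',(pc[0]+pc[2])/2)
e=pc[0]-pc[1];print('yaw',np.degrees(np.arctan2(e[1],e[0])))
e=pc[1]-pc[2];print('yaw-ish y',np.degrees(np.arctan2(-e[1],-e[0])))
gt=atz(t,f(64,425,180),105);print('griptip',gt)
for z,qs in [(45,[(571,195),(699,205),(690,305),(562,293)]),(160,[(600,205),(677,210),(673,252),(594,245)])]:
    w=np.array([atz(t,f(u-396,v,300),z)[:2] for u,v in qs]);print(z,w,w.mean(0),[np.linalg.norm(w[i]-w[i-1]) for i in range(4)])
    e=w[0]-w[1]; print('yaw',np.degrees(np.arctan2(e[1],e[0]))-90)
E
```

```text
plate [[657.5 273.9]
 [591.7 144. ]
 [489.  193.3]] 145.6562470511454 113.95755814069969 centre [573.3 233.6]
yaw 63.15102652616005
yaw-ish y 154.33764553841596
griptip [467.4 315.6 105. ]
45 [[ 613.1  -25.7]
 [ 605.1 -108.9]
 [ 540.  -101.6]
 [ 549.2  -18.8]] [576.9 -63.7] [np.float64(64.32488943950136), np.float64(83.52455469164448), np.float64(65.51577329873766), np.float64(83.2865333779837)]
yaw -5.476935670901
160 [[593.  -41.8]
 [589.2 -87.7]
 [564.  -84.8]
 [569.  -37.7]] [578.8 -63. ] [np.float64(24.32043056030978), np.float64(46.09507867890918), np.float64(25.343951973186908), np.float64(47.294427139558636)]
yaw -4.713508240776676
```

```bash
cat >> h.py <<'E'
from scipy.spatial.transform import Rotation as Ro
def go(X,yaw=None):
    "shift in tool axes (60 mm units) BEFORE turning, turn in 5 deg units"
    s=env.state();R=Ro.from_euler('xyz',s['tcp_rot']).as_matrix()
    y=np.degrees(np.arctan2(R[1,0],R[0,0]))
    print('tcp',s['eef_pos'].round(1),'yaw',round(y,2),'shift',(R.T@(np.array(X)-s['eef_pos'])/60).round(3),'turn',None if yaw is None else [round(-((yaw-y+180*k+540)%360-180)/5,2) for k in(0,1)],'t',s['t'],'q',s['joints'].round(2))
E
python3 -c "
from h import *
go([600,-100,260],-26.3);go([600,-100,260],-5.5+90)"
```

```text
tcp [ 242.7 -576.   214.7] yaw 22.85 shift [ 8.568 -4.998 -0.756] turn [np.float64(9.83), np.float64(-26.17)] t 3.3 q [-1.28  0.49  1.56  0.    1.09 -0.11]
tcp [ 242.7 -576.   214.7] yaw 22.85 shift [ 8.568 -4.998 -0.756] turn [np.float64(-12.33), np.float64(23.67)] t 3.3 q [-1.28  0.49  1.56  0.    1.09 -0.11]
```

```bash
python3 -m inch '[[[0.85,-0.5,-0.1],0,-1],[[0.85,-0.5,-0.1],0,-1],[[0.85,-0.5,-0.1],0,-1],[[0.85,-0.5,-0.1],0,-1],[[0.85,-0.5,-0.1],0,-1],[[0.85,-0.5,-0.1],0,-1],[[0.85,-0.5,-0.1],0,-1],[[0.85,-0.5,-0.1],0,-1],[[0.85,-0.5,-0.1],0,-1],[[0.85,-0.5,-0.1],0,-1]]'
python3 -m inch '[[[0,0,0],-1,-1],[[0,0,0],-1,-1],[[0,0,0],-1,-1],[[0,0,0],-1,-1],[[0,0,0],-1,-1],[[0,0,0],-1,-1],[[0,0,0],-1,-1],[[0,0,0],-1,-1],[[0,0,0],-1,-1],[[0,0,0],-1,-1]]'
python3 -c "
from h import *
go([518.5,281,260],-26.3)"
```

```text
t: 4.55
eef_pos: [597.2, -99.7, 275.0]
tcp_rot: [3.141, -0.0, 0.399]
ft_force: [0.1, -0.7, 0.4]
opening: 0.999
grip_force: 0.0
t: 5.8
eef_pos: [596.2, -101.5, 274.6]
tcp_rot: [3.142, 0.0, 1.274]
ft_force: [-0.0, 0.4, -0.4]
opening: 1.0
grip_force: 0.0
tcp [ 596.2 -101.5  274.6] yaw 73.01 shift [ 5.718 -3.1    0.243] turn [np.float64(19.86), np.float64(-16.14)] t 5.8 q [-0.28  0.41  1.53 -0.    1.2   0.02]
```

```bash
python3 -m inch '[[[0.7,-0.4,0],0,-1],[[0.7,-0.4,0],0,-1],[[0.7,-0.4,0],0,-1],[[0.7,-0.4,0],0,-1],[[0.7,-0.4,0],0,-1],[[0.7,-0.4,0],0,-1],[[0.7,-0.4,0],0,-1],[[0.7,-0.3,0],-1,-1],[[0,0,0],-1,-1],[[0,0,0],-1,-1]]'
python3 -m inch '[[[0,0,0],-1,-1],[[0,0,0],-1,-1],[[0,0,0],-1,-1],[[0,0,0],-1,-1],[[0,0,0],-1,-1],[[0,0,0],-1,-1],[[0,0,0],-1,-1],[[0,0,0],-1,-1],[[0,0,0],-1,-1],[[0,0,0],-1,-1]]'
python3 - <<'E'
from h import *
go([518.5,281,86],-26.3)
np.set_printoptions(precision=1,suppress=True)
s=eyes.read_camera('wrist');save('w1',s)
for k in ['scanner_window','scanner_grip','trigger_pad','scanner']:
    for d in eyes.spot_point(k,s)[:2]:print(k,d['centre'],round(d['score'],2),atz(s,d['centre'],0 if k=='scanner' else 105))
E
```

```text
t: 7.05
eef_pos: [517.2, 275.2, 274.5]
tcp_rot: [-3.141, 0.0, 1.537]
ft_force: [0.1, -0.2, -0.0]
opening: 0.996
grip_force: 0.0
t: 8.3
eef_pos: [517.6, 274.5, 274.6]
tcp_rot: [3.142, 0.0, 2.409]
ft_force: [-0.4, 0.6, -1.0]
opening: 1.003
grip_force: 0.0
tcp [517.6 274.5 274.6] yaw 138.01 shift [0.062 0.092 3.144] turn [np.float64(32.86), np.float64(-3.14)] t 8.3 q [ 0.37  0.38  1.58 -0.    1.18 -0.46]
scanner_window [296.9, 271.7] 0.95 [546.3 181.6 105. ]
scanner_grip [213.9, 332.3] 0.85 [521.8 289.8 105. ]
trigger_pad [224.5, 297.1] 0.76 [506.2 256.3 105. ]
trigger_pad [300.6, 270.8] 0.73 [548.8 177.8 105. ]
scanner [252.5, 321.5] 0.66 [571.1 232.2   0. ]
```

View pics/w1.png

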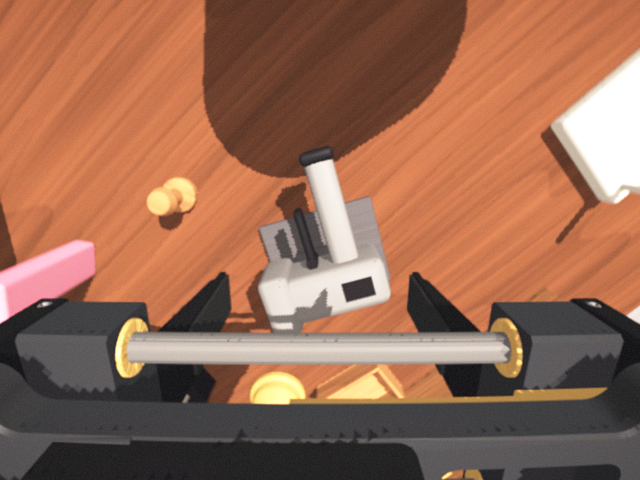

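The wrist picture shows the grip at (330,205), the trigger blade at (305,238), and nothing under the fingers' path except the plate. The networks agree with the fit within about 3 mm.

```bash
python3 -m inch '[[[0,0,0],-1,-1],[[0,0,0],-1,-1],[[0,0,0],-1,-1],[[0,0,0],-0.14,-1],[[0.03,0.14,0],0,-1],[[0,0,0.7],0,-1],[[0,0,0.7],0,-1],[[0,0,0.7],0,-1],[[0,0,0.7],0,-1],[[0,0,0.34],0,-1]]'
python3 - <<'E'
from h import *
go([519.5,283,86],-26.3)
p=eyes.read_camera('wrist');save('w2',p)
for k in ['scanner_grip','trigger_pad']:
    for d in eyes.spot_point(k,p)[:2]:print(k,d['centre'],round(d['score'],2),atz(p,d['centre'],105))
E
```

```text
t: 9.8
eef_pos: [519.1, 283.0, 83.9]
tcp_rot: [-3.14, -0.002, 2.678]
ft_force: [-0.5, 1.5, 0.3]
opening: 1.001
grip_force: 0.0
tcp [519.1 283.   83.9] yaw 153.44 shift [-0.006  0.004 -0.035] turn [np.float64(35.95), np.float64(-0.05)] t 9.8 q [ 0.39  0.6   1.77 -0.    0.77 -0.72]
scanner_grip [311.6, 334.2] 0.57 [522.99488713 290.17788881 105.        ]
trigger_pad [311.1, 251.3] 0.71 [505.12752581 254.85926248 105.        ]
```

View pics/w2.png

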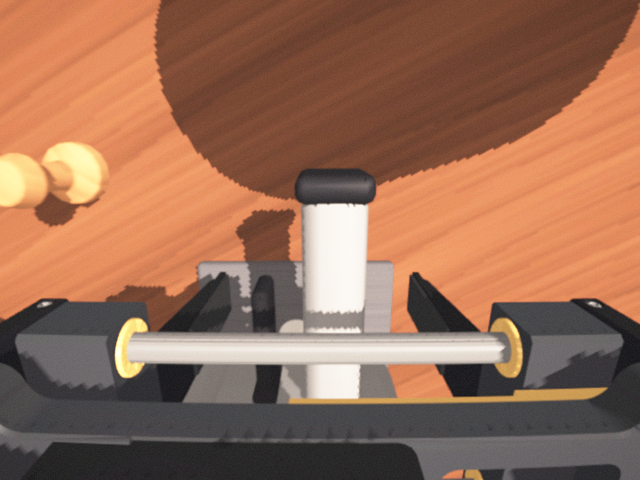

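The fingers straddle the blade (at col 265) and the grip (cols 302–367), so I squeeze and release.

```bash
python3 -m inch '[[[0,0,0],0,0],[[0,0,0],0,0.3],[[0,0,0],0,1],[[0,0,0],0,1],[[0,0,0],0,1],[[0,0,0],0,1],[[0,0,0],0,1],[[0,0,0],0,1],[[0,0,0],0,1],[[0,0,0],0,1]]'
python3 -c "
from h import *
s=env.state();print(s['opening']*95,s['eef_pos'],s['ft_force'],s['grip_force'])"
```

```text
t: 11.2
eef_pos: [519.3, 282.2, 86.3]
tcp_rot: [-3.14, -0.0, 2.68]
ft_force: [-2.7, -5.0, 3.9]
opening: 0.444
grip_force: 28.9
42.15594143340769 [519.27495192 282.24526826  86.26388136] [-2.74078013 -5.00165586  3.93971873] 28.861278891563416
```

```bash
python3 -m inch '[[[0,0,0],0,-1],[[0,0,0],0,-1],[[0,0,0],0,-1],[[0,0,0],0,-1],[[0,0,0],0,-1],[[0,0,-0.7],0,-1],[[0,0,-0.7],0,-1],[[0,0,-0.7],0,-1],[[0,0,-0.7],0,-1],[[0,0,-0.3],0,-1]]'
python3 -c "
from h import *
go([577,-63,270],84.5);p=eyes.read_camera('top')
print(eyes.spot_point('trigger_pad',p)[:2])"
```

```text
t: 12.45
eef_pos: [520.1, 283.1, 274.8]
tcp_rot: [3.139, 0.002, 2.68]
ft_force: [-0.3, 0.3, -0.1]
opening: 1.0
grip_force: 0.0
tcp [520.1 283.1 274.8] yaw 153.56 shift [-3.417 -4.742  0.075] turn [np.float64(13.81), np.float64(-22.19)] t 12.45 q [ 0.39  0.39  1.56  0.    1.19 -0.72]
[]
```

```bash
python3 -m inch '[[[-0.4,-0.6,0],0,-1],[[-0.4,-0.6,0],0,-1],[[-0.4,-0.6,0],0,-1],[[-0.4,-0.6,0],0,-1],[[-0.4,-0.6,0],0,-1],[[-0.4,-0.6,0],0,-1],[[-0.5,-0.6,0],0,-1],[[-0.5,-0.5,0],1,-1],[[0,0,0],1,-1],[[0,0,0],1,-1]]'
python3 -m inch '[[[0,0,0],1,-1],[[0,0,0],1,-1],[[0,0,0],1,-1],[[0,0,0],1,-1],[[0,0,0],1,-1],[[0,0,0],1,-1],[[0,0,0],1,-1],[[0,0,0],1,-1],[[0,0,0],1,-1],[[0,0,0],1,-1]]'
python3 - <<'E'
from h import *
np.set_printoptions(precision=1,suppress=True)
go([577,-63,270],84.5)
p=eyes.read_camera('wrist');save('w3',p)
for k in ['handset','cradle']:
    for d in eyes.spot_point(k,p)[:3]:print(k,d['centre'],round(d['score'],2),atz(p,d['centre'],10 if k=='handset' else 0))
    for d in eyes.cut_out(k,p)[:3]:print(k,d['centre'],round(d['score'],2))
print(proj(p,[[577,-63,160],[577,-63,45]]))
E
```

```text
t: 13.8
eef_pos: [576.5, -61.2, 270.6]
tcp_rot: [-3.141, -0.002, 2.414]
ft_force: [0.2, -0.8, -0.1]
opening: 0.999
grip_force: 0.0
t: 15.05
eef_pos: [576.4, -60.5, 270.8]
tcp_rot: [-3.14, -0.0, 1.543]
ft_force: [0.2, -0.7, -0.0]
opening: 1.0
grip_force: 0.0
tcp [576.4 -60.5 270.8] yaw 88.38 shift [-0.  0.  0.] turn [np.float64(0.78), np.float64(-35.22)] t 15.05 q [-0.2  0.4  1.6 -0.   1.2 -0.2]
handset [225.9, 416.1] 0.97 [700.1 -91.2  10. ]
handset [171.3, 143.8] 0.7 [360.7 -11.8  10. ]
handset [278.0, 321.2] 0.67 [ 576.6 -159.4   10. ]
handset [178.5, 94.5] 0.94
handset [251.0, 443.9] 0.93
handset [305.6, 326.5] 0.79
cradle [207.7, 319.7] 0.57 [577.2 -66.1   0. ]
cradle [249.6, 201.5] 0.49 [ 417.2 -118.3    0. ]
cradle [129.7, 414.6] 0.37 [695.6  27.4   0. ]
[[319.7 240.1]
 [319.5 212.4]]
```

View pics/w3.png

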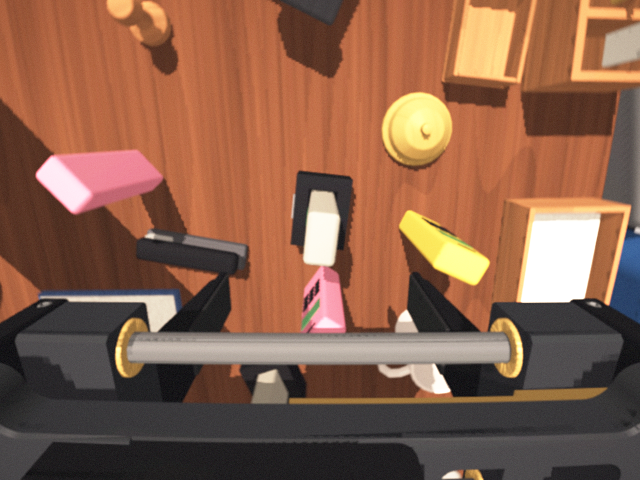

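The wrist view shows the cradle centred at (323,211), with the grey handset's top at (322,250). The pink one at (323,300) and the yellow one at (445,245) are clear of the fingers' path. The cradle sits about 2–3 mm further in +x than expected, so I correct for that, go down and grip.

```bash
python3 -m inch '[[[0,0,0],0.78,-1],[[-0.04,0.04,0],0,-1],[[0,0,0.6],0,-1],[[0,0,0.6],0,-1],[[0,0,0.6],0,-1],[[0,0,0.6],0,-1],[[0,0,0.5],0,-1],[[0,0,0],0,-1],[[0,0,0],0,0],[[0,0,0],0,0.2]]'
python3 -m inch '[[[0,0,0],0,1],[[0,0,0],0,1],[[0,0,0],0,1],[[0,0,0],0,1],[[0,0,0],0,1],[[0,0,0],0,1],[[0,0,0],0,1],[[0,0,0],0,1],[[0,0,0],0,1],[[0,0,0],0,1]]'
python3 -c "
from h import *
go([578.5,-63,190],84.5);s=env.state();print(s['opening']*95)"
```

```text
t: 16.55
eef_pos: [579.5, -63.3, 99.6]
tcp_rot: [3.139, 0.0, 1.478]
ft_force: [-0.6, 0.2, -0.9]
opening: 0.842
grip_force: 0.0
t: 17.8
eef_pos: [578.9, -63.2, 98.2]
tcp_rot: [-3.142, 0.0, 1.477]
ft_force: [-0.2, 0.7, -0.1]
opening: 0.295
grip_force: 29.7
tcp [578.9 -63.2  98.2] yaw 84.65 shift [ 0.002 -0.006 -1.53 ] turn [np.float64(0.03), np.float64(-35.97)] t 17.8 q [-0.22  0.57  1.78 -0.    0.79 -0.13]
28.026412263916416
```

```bash
python3 -m inch '[[[0,0,-0.2],0,1],[[0,0,-0.2],0,1],[[0,0,-0.2],0,1],[[0,0,-0.2],0,1],[[0,0,-0.2],0,1],[[0,0,-0.2],0,1],[[0,0,0],0,1],[[0,0,0],0,1],[[0,0,0],0,1],[[0,0,0],0,1]]'
python3 -m inch '[[[0.3,0,0],0,1],[[0.3,0,0],0,1],[[0.3,0,0],0,1],[[0.37,0,0],0,1],[[0,0,-0.0],0,1],[[0,0,0.3],0,1],[[0,0,0.3],0,1],[[0,0,0.3],0,1],[[0,0,0.25],0,1],[[0,0,0],0,1]]'
python3 - <<'E'
from h import *
go([578.5,-63,100]);s=env.state();print(s['opening']*95,s['grip_force'])
p=eyes.read_camera('scene')
im=p['pixels'][140:350,200:480,::-1];cv2.imwrite('pics/s2.png',cv2.resize(im,None,fx=2.5,fy=2.5))
E
```

```text
t: 19.05
eef_pos: [578.8, -63.2, 169.8]
tcp_rot: [-3.141, 0.0, 1.477]
ft_force: [-0.5, -0.0, -1.4]
opening: 0.295
grip_force: 29.7
t: 20.3
eef_pos: [585.6, 12.6, 100.3]
tcp_rot: [-3.14, 0.0, 1.477]
ft_force: [-0.6, -0.6, -1.1]
opening: 0.296
grip_force: 29.7
tcp [585.6  12.6 100.3] yaw 84.65 shift [-1.266  0.     0.005] turn None t 20.3 q [-0.09  0.57  1.77 -0.    0.8   0.  ]
28.123341583150417 29.69668060541153
```

View pics/s2.png

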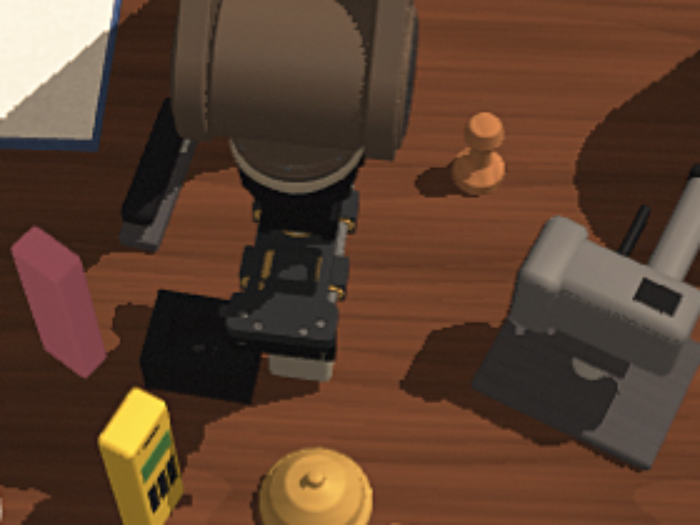

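The handset (crop (300,365)) hangs beside the empty cradle, trigger released. I now push its side against the cradle's edge so that it pivots in the grip.

```bash
python3 -m inch '[[[-0.15,0,0],0,1],[[-0.1,0,0],0,1],[[-0.1,0,0],0,1],[[-0.1,0,0],0,1],[[0,0,0],0,1],[[0,0,0],0,1],[[0,0,0],0,1],[[0,0,0],0,1],[[0,0,0],0,1],[[0,0,0],0,1]]'
python3 - <<'E'
from h import *
go([578.5,-63,100]);s=env.state();print(s['opening']*95,s['ft_force'],s['moment'])
p=eyes.read_camera('scene')
im=p['pixels'][140:350,200:480,::-1];cv2.imwrite('pics/s3.png',cv2.resize(im,None,fx=2.5,fy=2.5))
E
```

```text
t: 21.6
eef_pos: [583.9, -14.2, 101.7]
tcp_rot: [3.14, -0.0, 1.477]
ft_force: [1.8, 4.2, 1.5]
opening: 0.292
grip_force: 30.0
tcp [583.9 -14.2 101.7] yaw 84.64 shift [-0.819 -0.014  0.028] turn None t 21.6 q [-0.14  0.57  1.78  0.    0.8  -0.04]
27.727058285912243 [1.75311931 4.20028184 1.53286825] [ 1.12927895 -0.48971615 -0.01551804]
```

View pics/s3.png

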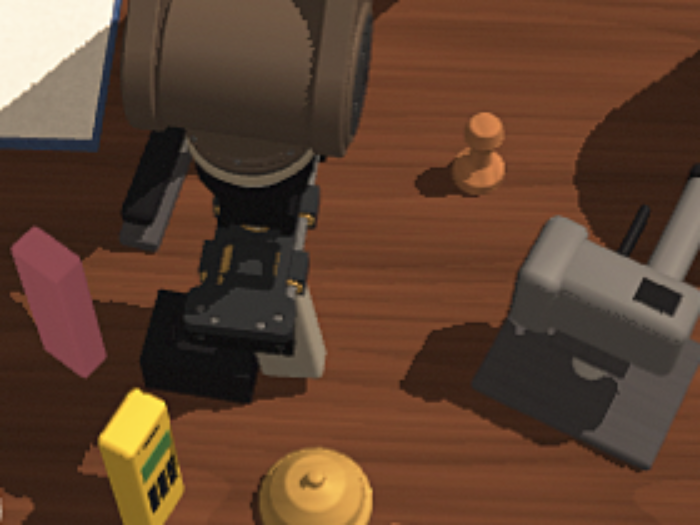

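It pivots at only about 4 N. I continue, then lift clear.

```bash
python3 -m inch '[[[-0.1,0,0],0,1],[[-0.1,0,0],0,1],[[-0.1,0,0],0,1],[[-0.1,0,0],0,1],[[-0.1,0,0],0,1],[[-0.1,0,0],0,1],[[-0.1,0,0],0,1],[[0,0,0],0,1],[[0,0,0],0,1],[[0,0,0],0,1]]'
python3 -m inch '[[[0,0,-0.2],0,1],[[0,0,-0.3],0,1],[[0,0,-0.4],0,1],[[0,0,-0.4],0,1],[[0,0,-0.4],0,1],[[0,0,0],0,1],[[0,0,0],0,1],[[0,0,0],0,1],[[0,0,0],0,1],[[0,0,0],0,1]]'
python3 - <<'E'
from h import *
go([578.5,-63,100]);s=env.state();print(s['opening']*95,s['ft_force'],s['moment'])
p=eyes.read_camera('scene')
im=p['pixels'][140:350,200:480,::-1];cv2.imwrite('pics/s4.png',cv2.resize(im,None,fx=2.5,fy=2.5))
E
```

```text
t: 22.9
eef_pos: [579.3, -56.1, 101.2]
tcp_rot: [-3.141, 0.0, 1.478]
ft_force: [-0.0, 3.6, -0.0]
opening: 0.295
grip_force: 30.0
t: 24.15
eef_pos: [579.5, -56.0, 202.8]
tcp_rot: [-3.141, 0.0, 1.477]
ft_force: [0.0, 0.4, -1.3]
opening: 0.292
grip_force: 30.0
tcp [579.5 -56.  202.8] yaw 84.65 shift [-0.117 -0.005  1.714] turn None t 24.15 q [-0.21  0.44  1.68 -0.    1.02 -0.12]
27.76000131582579 [ 0.04031499  0.36858118 -1.29581015] [-0.06380089 -0.09743259  0.00943412]
```

View pics/s4.png

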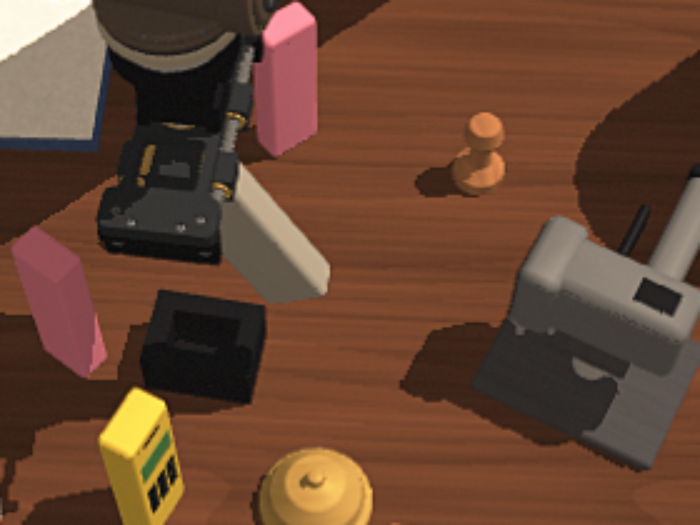

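The handset is held tilted, its foot at crop (305,290) pointing towards the scanner. I check the angle by projecting box corners.

```bash
python3 - <<'E'
from h import *
s=env.state();R=Ro.from_euler('xyz',s['tcp_rot']).as_matrix();P=s['eef_pos']+R@[0,0,-18.8]
p=eyes.read_camera('scene')
for th in (35,40,45,50,55):
    a=np.radians(th);u=-np.sin(a)*R[:,0]-np.cos(a)*R[:,2]; w=np.cos(a)*R[:,0]-np.sin(a)*R[:,2]; n=R[:,1]
    C=[P-107*u+14*n-24*w,P-107*u+14*n+24*w,P-107*u-14*n+24*w]
    print(th,((proj(p,C)-[200,140])*2.5).round(0).tolist())
a=np.radians(45);f=P+107*(np.sin(a)*R[:,0]+np.cos(a)*R[:,2]);print('foot',f)
for yw in (62.5,63.7,65):
    b=np.radians(yw);print('x_s',np.cos(b),np.sin(b))
o=np.array([574,235.5,0]);b=np.radians(63.7)
win=o+[-66*np.cos(b),-66*np.sin(b),105];tgt=win-100*np.array([np.cos(b),np.sin(b),0]);print('win',win,'tgt',tgt)
# yaw tool x along scanner x
xs=np.array([np.cos(b),np.sin(b),0]);Pt=tgt-107*np.sin(a)*xs+[0,0,107*np.cos(a)];print('P target',Pt)
go(Pt-[0,0,18.8],63.7)
E
```

```text
35 [[259.0, 306.0], [313.0, 293.0], [319.0, 259.0]]
40 [[271.0, 305.0], [322.0, 288.0], [328.0, 254.0]]
45 [[282.0, 303.0], [330.0, 283.0], [336.0, 249.0]]
50 [[293.0, 300.0], [337.0, 278.0], [343.0, 243.0]]
55 [[303.0, 297.0], [343.0, 272.0], [349.0, 237.0]]
foot [586.56777181  19.30153236 146.09723455]
x_s 0.46174861323503386 0.8870108331782217
x_s 0.4430711908241796 0.8964864303834406
x_s 0.42261826174069944 0.9063077870366499
win [544.75730141 176.33189559 105.        ] tgt [500.45018232  86.68325256 105.        ]
P target [466.92722746  18.8547077  180.66042559]
tcp [579.5 -56.  203. ] yaw 84.65 shift [ 1.067 -1.985  0.687] turn [np.float64(4.19), np.float64(-31.81)] t 24.25 q [-0.21  0.44  1.68 -0.    1.02 -0.12]
```

Corners match about 41° of tilt. I move to the hold pose.

```bash
python3 -m inch '[[[0.15,-0.3,0.1],0,1],[[0.15,-0.3,0.1],0,1],[[0.15,-0.3,0.1],0,1],[[0.15,-0.3,0.1],0,1],[[0.15,-0.3,0.1],0,1],[[0.15,-0.3,0.1],0,1],[[0.15,-0.2,0.1],0,1],[[0,0,0],0.7,1],[[0,0,0],0.7,1],[[0,0,0],0.7,1]]'
python3 -m inch '[[[0,0,0],0.7,1],[[0,0,0],0.7,1],[[0,0,0],0.7,1],[[0,0,0],0,1],[[0,0,0],0,1],[[0,0,0],0,1],[[0,0,0],0,1],[[0,0,0],0,1],[[0,0,0],0,1],[[0,0,0],0,1]]'
python3 - <<'E'
from h import *
go([466.9,18.9,161.9],63.7);s=env.state();print(s['opening']*95,s['grip_force'],s['qvel'])
p=eyes.read_camera('scene')
im=p['pixels'][140:350,200:480,::-1];cv2.imwrite('pics/s5.png',cv2.resize(im,None,fx=2.5,fy=2.5))
R=Ro.from_euler('xyz',s['tcp_rot']).as_matrix();P=s['eef_pos']+R@[0,0,-18.8]
for th in (35,41,47):
    a=np.radians(th);u=-np.sin(a)*R[:,0]-np.cos(a)*R[:,2]; w=np.cos(a)*R[:,0]-np.sin(a)*R[:,2]; n=R[:,1]
    C=[P-107*u+14*n-24*w,P-107*u+14*n+24*w,P-107*u-14*n+24*w]
    print(th,P-107*u,((proj(p,C)-[200,140])*2.5).round(0).tolist())
E
```

```text
t: 25.5
eef_pos: [466.2, 18.1, 161.2]
tcp_rot: [3.141, -0.0, 1.292]
ft_force: [-0.4, -0.3, -1.8]
opening: 0.289
grip_force: 30.0
t: 26.75
eef_pos: [466.0, 17.9, 161.2]
tcp_rot: [3.142, 0.0, 1.111]
ft_force: [0.2, -0.2, -1.8]
opening: 0.294
grip_force: 30.0
tcp [466.   17.9 161.2] yaw 63.65 shift [ 0.022  0.006 -0.011] turn [np.float64(-0.01), np.float64(35.99)] t 26.75 q [-0.1   0.34  2.   -0.    0.8   0.36]
27.94770300675789 29.999357163906097 [ 0.00103383  0.0009533  -0.001822   -0.00066425 -0.00060693  0.00133852]
35 [493.20739492  72.86292896  92.37122085] [[354.0, 224.0], [401.0, 225.0], [418.0, 198.0]]
41 [497.12444002  80.77212373  99.26607658] [[366.0, 226.0], [410.0, 222.0], [427.0, 195.0]]
47 [500.70005695  87.9922047  107.04573173] [[378.0, 227.0], [419.0, 219.0], [436.0, 191.0]]
```

View pics/s5.png

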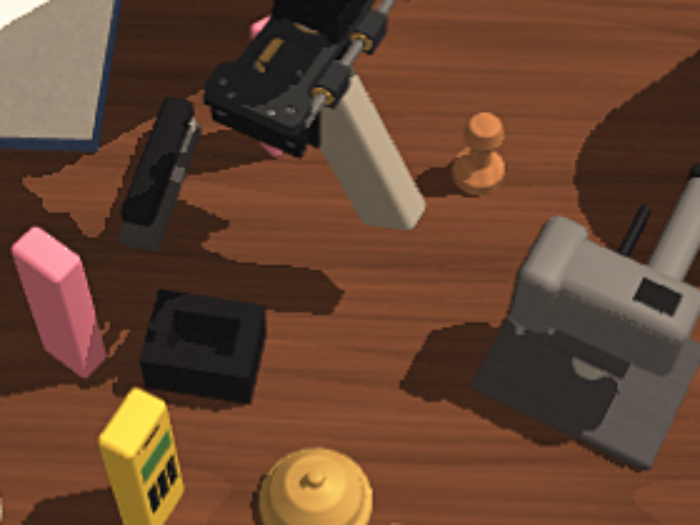

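The foot corner at crop (365,226) fits about 41° of tilt, with the foot about 106 mm ahead of the window and level with it. The trigger is free and the bystanders in view haven't moved.

```bash
python3 -c "
from cell import env
print(env.job_done())"
```

```text
the job is handed in; nothing more can be done
None
```

I squeezed and released the scanner trigger and handed the job in with the long handset held still, tilted about 41°, its foot label facing the window about 106 mm away and level with it; the judge returned no result.

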